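Index the assembly wheel to the green marker and swing the clamp lever home

ROBOT

A 6-joint arm with a two-finger parallel gripper is mounted at the origin on the work surface. World frame = base frame: x ahead of the robot, y to its left, z up, the work surface at z = 0. Lengths are in m, angles in rad, forces in N, time in s.
With the tool pointing down it reaches from about 0.425 to 1.125 m from the base axis. Payload 14.9 kg.
Tool frame: the origin (TCP) lies at the very end of the fingers, on their centre line; the grasp point (between the pads) lies 19 mm behind it (r.grasp_offset is the distance from the TCP to the grasp point, in m); z points along the fingers, y is the line along which they close (so a half turn about z gives the same grasp; the last joint's range is limited). The gripper opens to 91 mm and grips with 3 to 60 N. Pads are 32 mm wide; open, the fingers measure 118 mm over their backs; the gripper's body (76 mm by 178 mm) begins 60 mm behind the grasp point.
Start: joints at [-1.184, 0.379, 1.734, -0, 1.028, -0.033], TCP at [0.285, -0.639, 0.214] pointing down, gripper open.
Joint ranges: [-2.77, 2.77], [-0.74, 2.19], [0, 2.66], [-1.06, 4.2], [0.31, 2.87], [-3.08, 3.08]. Speed limits (rad/s): [1.89, 1.89, 2.39, 3.14, 3.14, 3.14].

INTERFACE

Orientations are given as a unit quaternion [x, y, z, w].
In Python, from rig import sensors, capture, r, boxes_of, pinpoint gives the robot as it stands. The module is installed in compiled form; this text tells all that it offers.
- The arm moves only by the tool servo_tool, never from a script. Its arguments are lists of equal length, an entry for each row: "offset": the shift along the tool's x, y, z in mm, a list of three; "delta_rot": the turn, a rotation vector about the tool's x, y, z in rad, a list of three. In form: {"offset": [[x, y, z], ...], "delta_rot": [[wx, wy, wz], ...]}. A call has exactly 10 rows; each row shifts and turns the commanded pose from where the row before left it, along the tool's axes as they then stand; what a row does not reach is not made up. A row lasts 1/10 s, in which the tool goes at most 50 mm and 8.59 degrees, less where a joint would pass 70% of its speed; a pose out of reach is approached as far as the arm can. A call is refused whole if a number of a shift passes 50 or a number of a turn 0.15, either way. A call with a gripper value outside its range is refused whole. "jaw" is the opening, from 0 (shut) to 1 (fully open), set as the call begins (left out, the last holds). The fingers move at their own pace and stop on an object; the grip force is fixed at half the most. Time passes only in rows, so rows that do not move let the fingers close, or fill a call up. It gives the time, the measured TCP pose, the force, the opening and the grip force at its end, in the units of the state.
- sensors.sense(): the state, without advancing time (a new reading comes with each control period).
- capture(name): name is "side" or "top" or "wrist"; returns a dict with "img" (420x560x3 uint8, red, green, blue), "K" (3x3 intrinsics, pixels), "pose" (4x4, takes a point from camera to world coordinates). Camera axes: x right, y up, looking along -z (the intrinsics and any distortion apply to the point x, -y, -z); pixel columns grow to the right and rows downward; lengths in m; the calibration is good to about 2 mm. A picture is of the moment at which its call begins. There is no depth.
- r.finish_job(): hands the job in; it is judged then, once.
Trained networks look in the newest picture that a camera, given by its name, has taken for a name from the list of things; names that differ only in an ending like _2 or _b are one class to them, and where a whole thing is asked for, a point or a joint stands for the part that bears it (a point fixed in the world has none). Each returns a list of dicts, best first, with "p" (0 to 1); they miss things now and then, are a little off and sometimes report something else, mostly with a low value. They report only what shows in the picture. A call takes as long as a camera call.
- boxes_of(thing, camera): "position" ([row, column] in pixels, amid what is visible of it).
- pinpoint(thing, camera): "position" ([row, column] in pixels: a listed point, or the origin of a listed thing).
The state is a dict: "time_s": time; "q": joint angles; "qvel": joint speeds; "joint_torque": joint torques, N m; "tcp_pos": TCP position; "eef_rot": TCP orientation; "ft_force": force on the tool from outside, world axes, zero at the start; "ft_torque": the same for the moment, N m; "finger_gap": finger opening in m; "gripper_force": force on a finger pad.
Only numpy, scipy, OpenCV 4.12 (cv2) and the standard library are available. Lean on these libraries where they do the work, as an engineer would, in place of code of your own. Each camera call takes 0.05 s, during which the arm holds its last target. There are 200 camera calls.

TASK

On the green assembly fixture, turn the three-armed wheel by gently pushing one of its arms with a fingertip until the red-ended arm points at the green marker on the dial and stands still there. Then, with the wheel left on the marker, push the yellow clamp lever clockwise (seen from above) all the way round to its stop. Only push, grip and lift nothing, and leave all the loose parts and tools where they are.

Things in the scene. Friction and masses are not known exactly. Their poses are not given: they have to be found in the camera images.
- fixture: fixed green plate 280 (x) x 380 (y) x 30 mm on the bench; origin at the centre of its underside. It carries an aluminium dial (280 mm across, top 38 mm above the bench) centred at x 0, y +50 mm, and the clamp lever's pivot at x -10, y -140 mm in its frame. Steel stop pin (10 mm thick, top 70 mm above the bench) 42 mm from the pivot, at the lever's closed place
- wheel_centre (a point): point on the wheel's upright axis, at the height of the arms' centre lines (65 mm above the bench). Three round steel arms, 14 mm thick, 120 degrees apart, stick out level to 101 mm from the axis, each ending in a 24 mm ball: one ball (and the outer part of its arm) red, two black. 20 mm free below the arms. Hub 68 mm across; the white gear case on it reaches 110 mm above the bench
- red_tip (a point): outer end of the red arm, 100 mm from the wheel axis, 65 mm above the bench
- wheel (a joint): angle of the wheel, rad, growing anticlockwise seen from above; 0 when the red arm points along the fixture's +x. It turns freely either way (no stop within a turn and a half), needs about 0.12 N m (2 N at an arm) and stays where it is left; no spring
- mark_point (a point): point on the line from the wheel axis to the middle of the green marker, 100 mm from the axis and 65 mm above the bench: red_tip must come here. The marker itself is a fixed green block 26 mm (radially) x 22 mm wide, lying on the dial from 111 to 137 mm from the axis, top 50 mm above the bench
- clamp_pivot (a point): point on the clamp lever's upright axis, 65 mm above the bench (lever centre line). The round lever is 14 mm thick, yellow, level, and ends in a 24 mm ball; its hub is 32 mm across and 75 mm high above the bench
- clamp_tip (a point): outer end of the yellow lever, 105 mm from its pivot, 65 mm above the bench
- clamp (a joint): angle of the clamp lever, rad: 0 open (it points 53 degrees clockwise of the fixture's +x), growing clockwise seen from above, 1.3 at the closed stop. About 0.10 N m to move; stays where it is left; no spring. It does not act on the wheel
- bearing: loose steel bearing ring, 34 mm across, 12 mm high, on the plate; origin at its underside
- bushing: loose brass bushing, 22 mm across, 30 mm high, upright on the plate; origin at its underside
- oil: loose white oil bottle with red cap, 48 mm across, 130 mm high; origin at its underside
- screwdriver: loose screwdriver lying on the bench along its x axis; origin under its middle
- wrench: loose steel wrench lying on the bench along its x axis; origin under its middle
- jar: loose clear jar with blue cap, 60 mm across, 70 mm high; origin at its underside
- gear: loose steel gear lying flat, 67 mm across, 24 mm high at the hub; origin at its underside

How it is judged:
By the outcome, as a careful person would: the job done as asked, in the order asked, and still so for the second after the job is handed in, with the robot touching nothing.
It also fails if it takes over 61 s, if anything falls off the work surface, if the arm or the gripper's body presses on something with over 40 N, if the wrist force passes 120 N, or if a joint passes its speed limit or range.

## Working session

There is one attempt and no reset: what is moved stays moved. The work goes in short steps, Python scripts to look and compute and a tool call to move; the robot and the scene stay as the last step left them, time stands still between calls to the robot, and variables do not carry over. Pictures are saved under pics/ and viewed, at most 10 in all, crops included, and the job is handed in when it is done.

Besides the shell and the picture viewer there is one more tool, called after ">>>" as name(argument=value, ...), one argument or row to a line, values as JSON. servo_tool: Moves the arm, as the interface text tells. Its arguments: {"type":"object","properties":{"offset":{"type":"array"},"delta_rot":{"type":"array"},"jaw":{"type":"number"}},"required":["offset","delta_rot"]}

```bash
mkdir -p pics; cat > h.py <<'E'
import numpy as np, cv2
from rig import sensors, capture, r, boxes_of, pinpoint
def ray(c,px):
    K=c["K"];P=c["pose"];row,col=px
    d=np.array([(col-K[0,2])/K[0,0],-(row-K[1,2])/K[1,1],-1.0])
    return P[:3,3],P[:3,:3]@d
def onz(c,px,z):
    o,d=ray(c,px);return (o+d*(z-o[2])/d[2])[:2]
def save(c,n): cv2.imwrite("pics/"+n,c["img"][:,:,::-1])
E
python3 - <<'E'
from h import *
np.set_printoptions(precision=4,suppress=True)
Z=dict(fixture=0,wheel_centre=.065,red_tip=.065,mark_point=.065,clamp_pivot=.065,clamp_tip=.065,bearing=.03,bushing=.03,oil=0,jar=0,gear=0)
ims=[]
for cam in ("top","side"):
    c=capture(cam);ims.append(c["img"]);save(c,cam+"0.png")
    for t,z in Z.items():
        for p in pinpoint(t,cam)[:2]: print(cam,t,round(p["p"],2),np.round(p["position"]),onz(c,p["position"],z))
s=sensors.sense();print(s["time_s"],s["tcp_pos"],s["eef_rot"])
E
```

```text
top fixture 0.91 [235. 296.] [0.5265 0.0184]
top wheel_centre 0.81 [230. 280.] [0.5312 0.0586]
top wheel_centre 0.31 [240. 396.] [ 0.4989 -0.229 ]
top red_tip 0.58 [262. 304.] [0.4526 0.0017]
top mark_point 0.39 [192. 264.] [0.6306 0.0981]
top clamp_pivot 0.68 [247. 354.] [ 0.4851 -0.1233]
top clamp_tip 0.67 [238. 394.] [ 0.5048 -0.2244]
top bearing 0.49 [201. 337.] [ 0.6072 -0.0889]
top bushing 0.37 [287. 325.] [ 0.3894 -0.0513]
top oil 0.67 [194. 185.] [0.6434 0.3097]
top jar 0.97 [161. 280.] [0.7263 0.0542]
top gear 0.62 [173. 368.] [ 0.6853 -0.1778]
side fixture 0.63 [220. 298.] [0.5263 0.0189]
side fixture 0.4 [209. 347.] [ 0.4017 -0.0825]
side wheel_centre 0.74 [208. 296.] [0.5276 0.0519]
side red_tip 0.95 [201. 327.] [ 0.4517 -0.0065]
side clamp_pivot 0.65 [177. 321.] [ 0.496  -0.1348]
side clamp_pivot 0.17 [283. 218.] [0.6117 0.3835]
side clamp_tip 0.77 [163. 328.] [ 0.4942 -0.2378]
side bearing 0.48 [189. 279.] [ 0.6169 -0.0852]
side bearing 0.38 [177. 323.] [ 0.5011 -0.2037]
side bushing 0.55 [210. 351.] [ 0.3864 -0.0332]
side oil 0.62 [280. 219.] [0.6461 0.3135]
side oil 0.17 [209. 351.] [ 0.3893 -0.0863]
side jar 0.91 [216. 232.] [0.7179 0.0538]
side gear 0.64 [181. 268.] [ 0.6806 -0.1738]
side gear 0.17 [281. 220.] [0.6421 0.3155]
1.2 [ 0.2853 -0.6393  0.214 ] [ 0.9781  0.2084 -0.      0.    ]
```

View pics/top0.png

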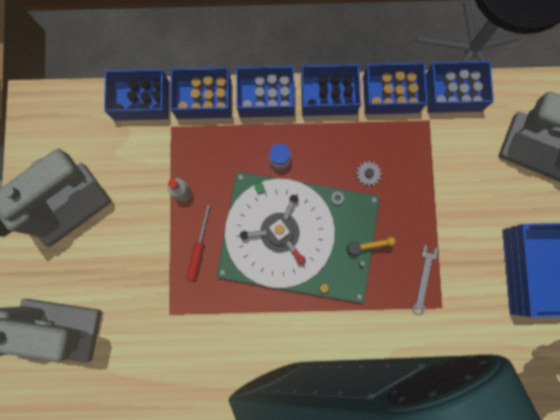

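View pics/side0.png

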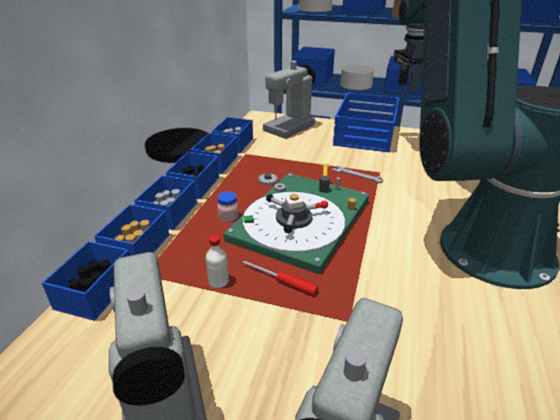

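The top view shows the wheel centre at (230,280), with the red arm end at about (260,301). The marker is at (187,260), the yellow lever pivot at (248,354) with its tip at (241,392), and the pin at (264,362). The side view agrees. I'll move over the wheel with the jaws shut and look with the wrist camera.

>>> servo_tool(
  offset=[
    [27, -34, -6],
    [27, -34, -6],
    [27, -34, -6],
    [27, -34, -6],
    [27, -34, -6],
    [27, -34, -6],
    [27, -34, -6],
    [27, -34, -6],
    [27, -34, -6],
    [27, -34, -6],
  ],
  delta_rot=[
    [0, 0, 0],
    [0, 0, 0],
    [0, 0, 0],
    [0, 0, 0],
    [0, 0, 0],
    [0, 0, 0],
    [0, 0, 0],
    [0, 0, 0],
    [0, 0, 0],
    [0, 0, 0],
  ],
  jaw=0,
)

```text
time_s: 2.2
tcp_pos: [0.3934, -0.2171, 0.2744]
eef_rot: [0.978, 0.208, 0.0, 0.0]
ft_force: [0.6, -1.2, 0.3]
finger_gap: 0.0142
gripper_force: 0.0
```

>>> servo_tool(
  offset=[
    [27, -34, -6],
    [27, -34, -6],
    [27, -34, -6],
    [27, -34, -6],
    [27, -34, -6],
    [0, 0, 0],
    [0, 0, 0],
    [0, 0, 0],
    [0, 0, 0],
    [0, 0, 0],
  ],
  delta_rot=[
    [0, 0, -0.05],
    [0, 0, -0.05],
    [0, 0, -0.05],
    [0, 0, -0.05],
    [0, 0, -0.05],
    [0, 0, 0],
    [0, 0, 0],
    [0, 0, 0],
    [0, 0, 0],
    [0, 0, 0],
  ],
)

```text
time_s: 3.2
tcp_pos: [0.4259, -0.0055, 0.3038]
eef_rot: [0.945, 0.328, -0.0, -0.0]
ft_force: [0.3, -1.0, -0.6]
finger_gap: 0.0003
gripper_force: 0.0
```

```bash
cat > look.py <<'E'
from h import *
import sys
np.set_printoptions(precision=4,suppress=True)
c=capture("wrist");save(c,sys.argv[1])
for t in ("wheel_centre","red_tip","mark_point","clamp_pivot","clamp_tip"):
    for p in pinpoint(t,"wrist")[:2]: print(t,round(p["p"],2),np.round(p["position"]),onz(c,p["position"],.065))
hsv=cv2.cvtColor(c["img"],cv2.COLOR_RGB2HSV)
s=sensors.sense();x=s["eef_rot"]
from scipy.spatial.transform import Rotation as Ro
X=Ro.from_quat(x).as_matrix()
print(s["time_s"],s["tcp_pos"],"alpha",np.degrees(np.arctan2(X[1,0],X[0,0])),X[:,2],s["q"],s["finger_gap"],c["pose"][:3,3])
E
python3 look.py w1.png
```

```text
wheel_centre 0.58 [ 84. 290.] [0.5326 0.0631]
red_tip 0.61 [165. 287.] [0.4514 0.0035]
clamp_pivot 0.97 [204. 373.] [ 0.484  -0.1242]
clamp_tip 0.88 [235. 433.] [ 0.5038 -0.2221]
3.5 [ 0.4259 -0.0048  0.3039] alpha 38.352251839631315 [-0.  0. -1.] [-0.0661 -0.1982  2.1916  0.      1.1483  0.8353] 0.00040090536624140733 [0.4896 0.0451 0.4754]
```

View pics/w1.png

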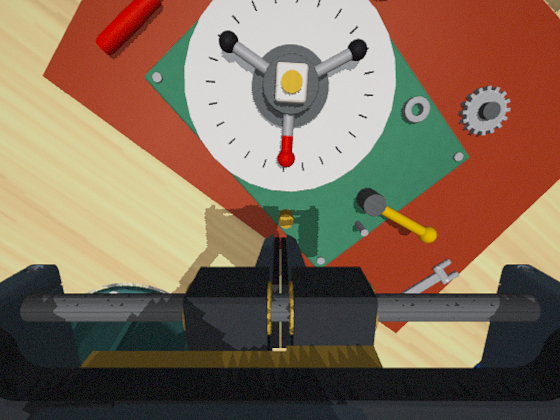

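The wrist view shows the red ball at (157,286) and the black balls at (42,228) and (48,359). The wheel centre is therefore near (82,291), world (0.533, 0.063). The left (clockwise) side of the red arm is free, so I'll descend there.

>>> servo_tool(
  offset=[
    [10, -4, 20],
    [10, -4, 20],
    [10, -4, 20],
    [10, -4, 20],
    [10, -4, 20],
    [10, -4, 20],
    [8, -2, 20],
    [0, 0, 36],
    [0, 0, 36],
    [0, 0, 36],
  ],
  delta_rot=[
    [0, 0, 0.036],
    [0, 0, 0],
    [0, 0, 0],
    [0, 0, 0],
    [0, 0, 0],
    [0, 0, 0],
    [0, 0, 0],
    [0, 0, 0],
    [0, 0, 0],
    [0, 0, 0],
  ],
)

```text
time_s: 4.5
tcp_pos: [0.4652, 0.0569, 0.0548]
eef_rot: [0.95, 0.312, 0.0, 0.0]
ft_force: [0.9, 0.2, 0.2]
finger_gap: 0.0002
gripper_force: 0.0
```

```bash
cat >> look.py <<'E'
img=c["img"]
lo=dict(red=((0,150,80),(6,255,255)),green=((55,150,60),(80,255,255)))
for n,(a,b) in lo.items():
    m=cv2.inRange(hsv,a,b);k,l,st,ce=cv2.connectedComponentsWithStats(m)
    for i in np.argsort(-st[1:,4])[:3]+1: print(n,st[i,4],ce[i][::-1],onz(c,ce[i][::-1],.065 if n=="red" else .05))
tc=capture("top");h2=cv2.cvtColor(tc["img"],cv2.COLOR_RGB2HSV)
for t in ("wheel_centre","mark_point","red_tip"):
    for p in pinpoint(t,"top")[:2]: print("top",t,round(p["p"],2),np.round(p["position"]),onz(tc,p["position"],.065))
E
python3 look.py w2.png; python3 -c "
import cv2;h=cv2.cvtColor(cv2.imread('pics/top0.png'),cv2.COLOR_BGR2HSV);print(h[184:191,256:265].tolist()[3],h[210,365])"
```

```text
wheel_centre 0.16 [206. 369.] [0.524 0.04 ]
4.8 [0.4662 0.0568 0.0577] alpha 36.31235598637132 [ 0.0023  0.0002 -1.    ] [0.0717 0.2903 2.2437 0.     0.6053 1.0087] 0.00017890909007993032 [0.5305 0.1052 0.2264]
red 18276 [132.4802  58.5884] [0.4594 0.193 ]
red 158 [327.2848 175.2342] [0.394  0.0852]
red 61 [  5.8852 556.8033] [0.6465 0.0335]
green 4 [362.5  458.25] [ 0.4744 -0.092 ]
green 1 [150.  87.] [0.4534 0.1842]
green 1 [229. 127.] [0.4247 0.1433]
top wheel_centre 0.92 [230. 280.] [0.5325 0.0603]
top mark_point 0.53 [192. 263.] [0.6293 0.0997]
top red_tip 0.4 [235. 296.] [0.5199 0.0189]
[[65, 103, 126], [65, 113, 124], [65, 114, 127], [65, 113, 126], [65, 114, 125], [65, 113, 124], [65, 97, 124], [64, 49, 130], [60, 12, 151]] [72 79 97]
```

View pics/w2.png

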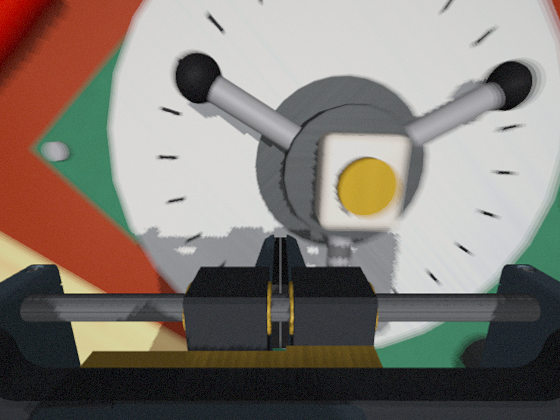

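The finger stands left of the red arm with about 14 mm of clearance. The black balls show at (78,198) and (85,509), so they can serve for reading the angle. I'll start the arc push.

>>> servo_tool(
  offset=[
    [0, 3.5, 0],
    [0, 3.5, 0],
    [0, 3.5, 0],
    [0, 3.5, 0],
    [-1.2, 3.4, 0],
    [-1.2, 3.4, 0],
    [-1.2, 3.4, 0],
    [-1.2, 3.4, 0],
    [-1.2, 3.4, 0],
    [-1.2, 3.4, 0],
  ],
  delta_rot=[
    [0, 0, 0],
    [0, 0, 0],
    [0, 0, 0],
    [0, 0, 0],
    [0, 0, -0.06],
    [0, 0, -0.06],
    [0, 0, -0.06],
    [0, 0, -0.06],
    [0, 0, -0.06],
    [0, 0, -0.06],
  ],
)

```text
time_s: 6.0
tcp_pos: [0.4826, 0.0258, 0.0558]
eef_rot: [0.879, 0.478, -0.0, -0.0]
ft_force: [0.0, 2.3, 0.9]
finger_gap: 0.0003
gripper_force: 0.9
```

>>> servo_tool(
  offset=[
    [-1.2, 3.4, 0],
    [-1.2, 3.4, 0],
    [-1.2, 3.4, 0],
    [-1.2, 3.4, 0],
    [-1.2, 3.4, 0],
    [-1.2, 3.4, 0],
    [-1.2, 3.4, 0],
    [-1.2, 3.4, 0],
    [-1.2, 3.4, 0],
    [-1.2, 3.4, 0],
  ],
  delta_rot=[
    [0, 0, -0.06],
    [0, 0, -0.06],
    [0, 0, -0.06],
    [0, 0, -0.06],
    [0, 0, -0.06],
    [0, 0, -0.06],
    [0, 0, -0.06],
    [0, 0, -0.06],
    [0, 0, -0.06],
    [0, 0, -0.06],
  ],
)

```text
time_s: 7.0
tcp_pos: [0.5107, 0.0044, 0.0557]
eef_rot: [0.698, 0.716, -0.0, -0.0]
ft_force: [-1.5, 1.5, 1.1]
finger_gap: 0.0005
gripper_force: 0.9
```

```bash
cat > ang.py <<'E'
from h import *
from scipy.spatial.transform import Rotation as Ro
np.set_printoptions(precision=4,suppress=True)
def tool():
    s=sensors.sense();X=Ro.from_quat(s["eef_rot"]).as_matrix();return s,X
def balls(c):
    "black ball blobs in the upper part of the wrist picture"
    g=c["img"].max(2).astype(np.uint8)[:225];m=(g<60).astype(np.uint8)
    m=cv2.morphologyEx(m,cv2.MORPH_OPEN,np.ones((7,7),np.uint8))
    k,l,st,ce=cv2.connectedComponentsWithStats(m)
    return [(st[i,4],ce[i][::-1],onz(c,ce[i][::-1],.065)) for i in range(1,k) if 300<st[i,4]<4000]
if __name__=="__main__":
    import sys
    c=capture("wrist");save(c,sys.argv[1])
    B=balls(c)
    for b in B: print(*b)
    s,X=tool();T=s["tcp_pos"];print(s["time_s"],T,"alpha",np.degrees(np.arctan2(X[1,0],X[0,0])),s["ft_force"],s["q"])
    if len(B)==2:
        P=[b[2] for b in B];e=P[1]-P[0];n=np.array([e[1],-e[0]]) ;n/=np.linalg.norm(n);mid=(P[0]+P[1])/2
        if n@(T[:2]-mid)<0:n=-n
        C=mid+n*.0445;q=C-T[:2]
        print("sep",np.linalg.norm(e),"C",C,"red",np.degrees(np.arctan2(n[1],n[0])),"R,d mm",1e3*q@X[:2,0],1e3*q@X[:2,1])
    t=capture("top")
    for n in ("wheel_centre","red_tip","mark_point"):
        for p in pinpoint(n,"top")[:1]: print(n,p["p"],onz(t,p["position"],.065))
E
python3 ang.py w3.png
```

```text
1908 [ 64.4743 170.7196] [0.4548 0.1113]
1865 [ 90.8    493.7421] [0.6134 0.1036]
7.05 [0.5113 0.0043 0.0558] alpha 91.65502320847706 [-1.5192  0.2931  0.2425] [-0.0372  0.3468  2.1621  0.0001  0.633  -0.0661]
sep 0.1588006808116517 C [0.5319 0.063 ] red -92.7759337294466 R,d mm 58.04956719248566 22.314478309434023
wheel_centre 0.63 [0.5289 0.0649]
mark_point 0.55 [0.6277 0.0977]
```

>>> servo_tool(
  offset=[
    [-1.2, 3.4, 0],
    [-1.2, 3.4, 0],
    [-1.2, 3.4, 0],
    [-1.2, 3.4, 0],
    [-1.2, 3.4, 0],
    [-1.2, 3.4, 0],
    [-1.2, 3.4, 0],
    [-1.2, 3.4, 0],
    [-1.2, 3.4, 0],
    [-1.2, 3.4, 0],
  ],
  delta_rot=[
    [0, 0, -0.06],
    [0, 0, -0.06],
    [0, 0, -0.06],
    [0, 0, -0.06],
    [0, 0, -0.06],
    [0, 0, -0.06],
    [0, 0, -0.06],
    [0, 0, -0.06],
    [0, 0, -0.06],
    [0, 0, -0.06],
  ],
)

```text
time_s: 8.25
tcp_pos: [0.5461, 0.0029, 0.0558]
eef_rot: [0.456, 0.89, -0.0, -0.0]
ft_force: [-1.0, -2.1, 0.2]
finger_gap: 0.0004
gripper_force: 1.0
```

>>> servo_tool(
  offset=[
    [-1.2, 3.4, 0],
    [-1.2, 3.4, 0],
    [-1.2, 3.4, 0],
    [-1.2, 3.4, 0],
    [-1.2, 3.4, 0],
    [-1.2, 3.4, 0],
    [-1.2, 3.4, 0],
    [-1.2, 3.4, 0],
    [-1.2, 3.4, 0],
    [-1.2, 3.4, 0],
  ],
  delta_rot=[
    [0, 0, -0.06],
    [0, 0, -0.06],
    [0, 0, -0.06],
    [0, 0, -0.06],
    [0, 0, -0.06],
    [0, 0, -0.06],
    [0, 0, -0.06],
    [0, 0, -0.06],
    [0, 0, -0.06],
    [0, 0, -0.06],
  ],
)

```text
time_s: 9.25
tcp_pos: [0.5767, 0.0216, 0.0559]
eef_rot: [0.172, 0.985, -0.0, 0.0]
ft_force: [0.7, -2.0, -1.2]
finger_gap: 0.0005
gripper_force: 1.0
```

```bash
python3 ang.py w4.png
```

```text
1933 [ 65.2737 171.4703] [0.457  0.0089]
1829 [ 92.5921 493.503 ] [0.5222 0.1536]
2123 [196.6354  20.7367] [ 0.4883 -0.0967]
9.3 [0.577  0.0219 0.056 ] alpha 160.3586625929605 [ 0.8991  0.2253 -0.6682] [-0.0024  0.4269  2.0321 -0.0003  0.6822 -1.2301]
mark_point 0.41 [0.6321 0.0958]
```

>>> servo_tool(
  offset=[
    [-1.2, 3.4, 0],
    [-1.2, 3.4, 0],
    [-1.2, 3.4, 0],
    [-1.2, 3.4, 0],
    [-1.2, 3.4, 0],
    [-1.2, 3.4, 0],
    [-1.2, 3.4, 0],
    [-1.2, 3.4, 0],
    [-1.2, 3.4, 0],
    [-0.6, 1.7, 0],
  ],
  delta_rot=[
    [0, 0, -0.06],
    [0, 0, -0.06],
    [0, 0, -0.06],
    [0, 0, -0.06],
    [0, 0, -0.06],
    [0, 0, -0.06],
    [0, 0, -0.06],
    [0, 0, -0.06],
    [0, 0, -0.06],
    [0, 0, -0.03],
  ],
)

```text
time_s: 10.5
tcp_pos: [0.5907, 0.0524, 0.0559]
eef_rot: [-0.111, 0.994, -0.0, 0.0]
ft_force: [1.3, -1.2, -0.9]
finger_gap: 0.0007
gripper_force: 0.9
```

>>> servo_tool(
  offset=[
    [0, -8, 0],
    [0, -8, 0],
    [0, -4, -10],
    [0, 0, -40],
    [-15, 0, -45],
    [-15, 0, -45],
    [-15, 0, -45],
    [-15, 0, -45],
    [-5, 0, -15],
    [0, 0, 0],
  ],
  delta_rot=[
    [0, 0, 0],
    [0, 0, 0],
    [0, 0, 0],
    [0, 0, 0],
    [0, 0, 0],
    [0, 0, 0],
    [0, 0, 0],
    [0, 0, 0],
    [0, 0, 0],
    [0, 0, 0],
  ],
)

```text
time_s: 11.5
tcp_pos: [0.66, 0.0469, 0.3041]
eef_rot: [-0.11, 0.994, -0.0, 0.002]
ft_force: [-0.1, -0.1, -0.6]
finger_gap: 0.0006
gripper_force: 0.0
```

```bash
python3 look.py w5.png
```

```text
wheel_centre 0.65 [ 85. 313.] [0.5295 0.06  ]
wheel_centre 0.22 [128. 190.] [ 0.6139 -0.0817]
red_tip 0.71 [166. 307.] [0.6285 0.0769]
red_tip 0.22 [167. 327.] [0.6233 0.103 ]
mark_point 0.71 [167. 326.] [0.624  0.1022]
clamp_pivot 0.66 [  6. 171.] [ 0.483  -0.1223]
11.8 [0.6576 0.047  0.2993] alpha -167.28487293918755 [-0.0026 -0.0001 -1.    ] [ 0.036   0.2311  1.7638 -0.      1.1493 -1.7567] 0.00042365405594539603 [0.579  0.0289 0.4754]
red 48391 [148.5545 260.7784] [0.6194 0.0121]
red 354 [152.613  308.0169] [0.6108 0.074 ]
red 289 [230.1107 499.9204] [0.6559 0.3674]
green 269 [180.7212 326.0929] [0.6441 0.1101]
green 3 [  0.6667 235.    ] [ 0.4573 -0.0539]
green 3 [125. 214.] [ 0.6044 -0.0556]
top wheel_centre 0.61 [242. 199.] [0.5078 0.2616]
```

View pics/w5.png

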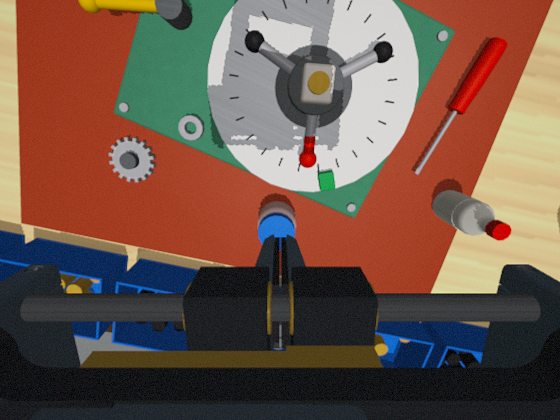

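The red ball is at (158,308), the black balls at (41,255) and (50,384), and the green marker at (180,326). The red arm is about 12° short of the marker. Next I'll compute it precisely.

```bash
cat > fine.py <<'E'
from ang import *
def fine(c,guess_rows=(0,225)):
    img=c["img"][:225];hsv=cv2.cvtColor(img,cv2.COLOR_RGB2HSV)
    # dial: white region -> ellipse-free fit on rectified points at z=.038
    w=((hsv[...,1]<40)&(hsv[...,2]>100)).astype(np.uint8)
    w=cv2.morphologyEx(w,cv2.MORPH_CLOSE,np.ones((9,9),np.uint8))
    k,l,st,ce=cv2.connectedComponentsWithStats(w);i=1+np.argmax(st[1:,4])
    cs,_=cv2.findContours((l==i).astype(np.uint8),cv2.RETR_EXTERNAL,cv2.CHAIN_APPROX_NONE)
    P=np.array([onz(c,(y,x),.038) for x,y in max(cs,key=len)[:,0]])
    best=None;D=np.array([.5319,.062])
    for _ in range(20):
        v=P-D;rr=np.linalg.norm(v,axis=1);ok=abs(rr-.14)<.006
        D=D+np.mean((v*((rr-.14)/rr)[:,None])[ok],0)*1.5
    print("dial C",D,ok.sum())
    bl=cv2.morphologyEx((img.max(2)<45).astype(np.uint8),cv2.MORPH_OPEN,np.ones((5,5),np.uint8))
    def blobs(m,z,rmin,rmax,amin):
        k,l,st,ce=cv2.connectedComponentsWithStats(m);o=[]
        for i in range(1,k):
            p=onz(c,ce[i][::-1],z);rr=np.linalg.norm(p-D)
            if rmin<rr<rmax and st[i,4]>amin:
                a=np.degrees(np.arctan2(*(p-D)[::-1]));o.append((st[i,4],p,rr,a))
        return o
    red=(((hsv[...,0]<7)|(hsv[...,0]>174))&(hsv[...,1]>150)&(hsv[...,2]>60)).astype(np.uint8)
    gr=((abs(hsv[...,0].astype(int)-65)<8)&(hsv[...,1]>150)).astype(np.uint8)
    for n,m,z,a,b,am in (("black",bl,.065,.075,.1,60),("red",red,.065,.06,.1,100),("green",gr,.048,.11,.14,60)):
        for o in blobs(m,z,a,b,am): print(n,*o)
if __name__=="__main__":
    import sys
    c=capture("wrist");save(c,sys.argv[1]);fine(c)
    s,X=tool();print(s["time_s"],s["tcp_pos"],np.degrees(np.arctan2(X[1,0],X[0,0])))
E
python3 fine.py w6.png
```

```text
dial C [0.5303 0.0617] 483
black 255 [ 0.498  -0.0222] 0.08988142654736468 -111.03317647936517
black 247 [0.4747 0.1327] 0.09016279564847833 128.037816072087
red 39054 [ 0.5892 -0.0048] 0.08882269527542719 -48.46449671390562
red 384 [0.6115 0.074 ] 0.0820739954518806 8.572580901678066
green 259 [0.6448 0.1104] 0.12437618222837958 23.0301629633844
12.05 [0.6584 0.0472 0.3005] -167.26970683942415
```

>>> servo_tool(
  offset=[
    [5, 0, 15],
    [15, 0, 45],
    [15, 0, 45],
    [15, 0, 45],
    [15, 0, 45],
    [0, 0, 40],
    [0, 2, 10],
    [0, 5, 0],
    [0, 5, 0],
    [0, 5, 0],
  ],
  delta_rot=[
    [0, 0, 0],
    [0, 0, 0],
    [0, 0, 0],
    [0, 0, 0],
    [0, 0, 0],
    [0, 0, 0],
    [0, 0, 0],
    [0, 0, 0],
    [0, 0, 0],
    [0, 0, 0],
  ],
)

```text
time_s: 13.05
tcp_pos: [0.5927, 0.0501, 0.0579]
eef_rot: [-0.111, 0.994, -0.0, 0.001]
ft_force: [0.6, -0.3, -0.4]
finger_gap: 0.0001
gripper_force: 0.0
```

>>> servo_tool(
  offset=[
    [0, 3, 0],
    [-0.8, 2.3, 0],
    [-0.8, 2.3, 0],
    [-0.8, 2.3, 0],
    [-0.8, 2.3, 0],
    [-0.8, 2.3, 0],
    [-0.2, 0.6, 0],
    [0, 0, 0],
    [0, 0, 0],
    [0, 0, 0],
  ],
  delta_rot=[
    [0, 0, 0],
    [0, 0, -0.04],
    [0, 0, -0.04],
    [0, 0, -0.04],
    [0, 0, -0.04],
    [0, 0, -0.04],
    [0, 0, -0.01],
    [0, 0, 0],
    [0, 0, 0],
    [0, 0, 0],
  ],
)

```text
time_s: 14.05
tcp_pos: [0.5911, 0.0651, 0.0561]
eef_rot: [-0.214, 0.977, 0.0, 0.0]
ft_force: [-0.2, -0.9, 0.6]
finger_gap: 0.0003
gripper_force: 0.5
```

```bash
python3 - <<'E'
from ang import *
c=capture("wrist");D=np.array([.5303,.0617])
for b in balls(c): print(b, np.degrees(np.arctan2(*(b[2]-D)[::-1])))
B=[b[2] for b in balls(c)][:2];e=B[1]-B[0];print("normal",np.degrees(np.arctan2(-e[0],e[1])))
s,X=tool();print(s["time_s"],s["tcp_pos"],np.degrees(np.arctan2(X[1,0],X[0,0]))%360,s["ft_force"])
E
```

```text
(np.int32(1881), array([ 67.9474, 169.8325]), array([ 0.5161, -0.0279])) -98.9727855317386
(np.int32(1828), array([ 92.2823, 491.459 ]), array([0.4598, 0.1204])) 140.24173572806217
normal 20.81302034771235
14.1 [0.5911 0.0651 0.056 ] 204.7359684728024 [ 0.3715 -1.2572  0.2688]
```

>>> servo_tool(
  offset=[
    [-0.2, 0.6, 0],
    [-0.2, 0.6, 0],
    [-0.2, 0.6, 0],
    [-0.2, 0.6, 0],
    [0, 0, 0],
    [0, 0, 0],
    [0, 0, 0],
    [0, -4, 0],
    [0, -8, 0],
    [0, -8, 0],
  ],
  delta_rot=[
    [0, 0, -0.01],
    [0, 0, -0.01],
    [0, 0, -0.01],
    [0, 0, -0.01],
    [0, 0, 0],
    [0, 0, 0],
    [0, 0, 0],
    [0, 0, 0],
    [0, 0, 0],
    [0, 0, 0],
  ],
)

```text
time_s: 15.1
tcp_pos: [0.6, 0.0493, 0.0559]
eef_rot: [-0.234, 0.972, 0.0, -0.0]
ft_force: [0.2, 0.5, 0.2]
finger_gap: 0.0005
gripper_force: 0.0
```

>>> servo_tool(
  offset=[
    [0, 0, -10],
    [0, 0, -40],
    [-15, 0, -45],
    [-15, 0, -45],
    [-15, 0, -45],
    [-15, 0, -45],
    [-5, 0, -15],
    [0, 0, 0],
    [0, 0, 0],
    [0, 0, 0],
  ],
  delta_rot=[
    [0, 0, 0],
    [0, 0, 0],
    [0, 0, 0],
    [0, 0, 0],
    [0, 0, 0],
    [0, 0, 0],
    [0, 0, 0],
    [0, 0, 0],
    [0, 0, 0],
    [0, 0, 0],
  ],
)

```text
time_s: 16.1
tcp_pos: [0.6565, 0.0791, 0.2989]
eef_rot: [-0.234, 0.972, 0.0, -0.001]
ft_force: [0.1, 0.0, -0.2]
finger_gap: 0.0006
gripper_force: 0.0
```

```bash
python3 fine.py w7.png
```

```text
dial C [0.5305 0.0616] 486
black 254 [ 0.5202 -0.0277] 0.08983783500961966 -96.57199956927002
black 247 [0.4585 0.1165] 0.09055834147228235 142.70114988349295
red 380 [0.6056 0.0939] 0.0817189875625627 23.297608037808807
green 264 [0.645  0.1106] 0.1245176594345707 23.182534497533695
16.15 [0.6566 0.0792 0.299 ] -152.9523125283822
```

View pics/w7.png

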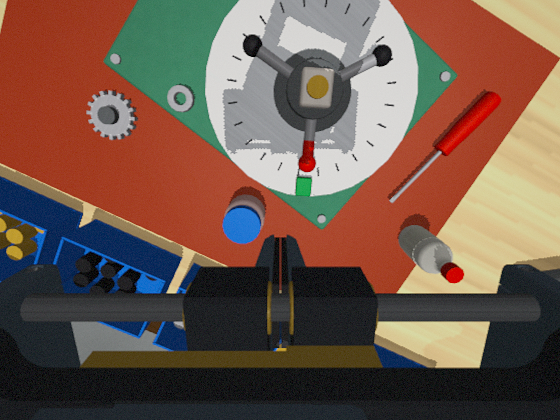

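The red arm points at the marker: red at (160,307), green at (185,304), and the measured angles agree within about 0.2°. Now I'll move over to the clamp lever.

>>> servo_tool(
  offset=[
    [0, 0, 0],
    [0, 0, 0],
    [0, 0, 0],
    [0, 0, 0],
    [0, 0, 0],
    [0, 0, 0],
    [0, 0, 0],
    [0, 0, 0],
    [0, 0, 0],
    [0, 0, 0],
  ],
  delta_rot=[
    [0, 0, 0.15],
    [0, 0, 0.15],
    [0, 0, 0.15],
    [0, 0, 0.15],
    [0, 0, 0.15],
    [0, 0, 0.15],
    [0, 0, 0.15],
    [0, 0, 0.15],
    [0, 0, 0.15],
    [0, 0, 0.15],
  ],
)

```text
time_s: 17.15
tcp_pos: [0.657, 0.0792, 0.2995]
eef_rot: [0.494, 0.869, -0.001, -0.001]
ft_force: [-0.3, 0.3, 0.3]
finger_gap: 0.0006
gripper_force: 0.0
```

>>> servo_tool(
  offset=[
    [0, 0, 0],
    [0, 0, 0],
    [0, 0, 0],
    [-32.5, -24.3, 0],
    [-32.5, -24.3, 0],
    [-32.5, -24.3, 0],
    [-32.5, -24.3, 0],
    [-32.5, -24.3, 0],
    [-32.5, -24.3, 0],
    [-32.5, -24.3, 0],
  ],
  delta_rot=[
    [0, 0, 0.15],
    [0, 0, 0.15],
    [0, 0, 0.05],
    [0, 0, 0],
    [0, 0, 0],
    [0, 0, 0],
    [0, 0, 0],
    [0, 0, 0],
    [0, 0, 0],
    [0, 0, 0],
  ],
)

```text
time_s: 18.15
tcp_pos: [0.5328, -0.1776, 0.2998]
eef_rot: [0.636, 0.772, -0.0, -0.001]
ft_force: [-0.1, -0.9, -0.2]
finger_gap: 0.0004
gripper_force: 0.0
```

```bash
python3 look.py w8.png
```

```text
wheel_centre 0.6 [ 40. 298.] [ 0.5193 -0.0016]
clamp_pivot 0.63 [136. 253.] [ 0.4851 -0.1212]
clamp_pivot 0.49 [214. 250.] [ 0.4987 -0.2247]
clamp_tip 0.66 [213. 250.] [ 0.4996 -0.2244]
clamp_tip 0.33 [ 59. 194.] [ 0.4003 -0.0464]
18.45 [ 0.5344 -0.1758  0.3003] alpha 101.07295880645027 [-0.0008  0.0005 -1.    ] [-0.3593  0.0651  1.9532  0.0002  1.1242 -0.5527] 0.0006558320252327731 [ 0.517  -0.0976  0.4715]
red 31206 [164.0416 352.5119] [ 0.6207 -0.1312]
red 675 [251.5689 171.0696] [ 0.397 -0.303]
red 46 [257.0652 279.587 ] [ 0.5519 -0.2812]
green 5 [163.2 239. ] [ 0.4717 -0.1613]
green 3 [169.     274.3333] [ 0.5207 -0.1598]
green 3 [160.3333 232.    ] [ 0.4617 -0.1593]
top wheel_centre 0.66 [231. 282.] [0.5294 0.0551]
top wheel_centre 0.31 [191. 263.] [0.6332 0.0998]
top mark_point 0.43 [191. 266.] [0.6325 0.0913]
top red_tip 0.84 [193. 266.] [0.6271 0.0934]
```

View pics/w8.png

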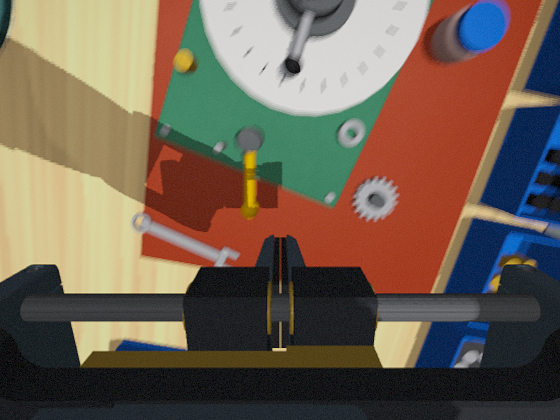

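The lever's pivot is at (136,250) and its ball at (212,250). The finger hovers on its anticlockwise side and the space below is free, so I'll descend and push clockwise.

>>> servo_tool(
  offset=[
    [0, 0, 45],
    [0, 0, 45],
    [0, 0, 45],
    [0, 0, 45],
    [0, 0, 45],
    [0, 0, 19],
    [0, -4, 0],
    [0, -4, 0],
    [0, -4, 0],
    [0, -4, 0],
  ],
  delta_rot=[
    [0, 0, 0],
    [0, 0, 0],
    [0, 0, 0],
    [0, 0, 0],
    [0, 0, 0],
    [0, 0, 0],
    [0, 0, 0],
    [0, 0, 0],
    [0, 0, 0],
    [0, 0, 0],
  ],
)

```text
time_s: 19.65
tcp_pos: [0.5192, -0.1799, 0.0584]
eef_rot: [0.636, 0.772, 0.0, 0.001]
ft_force: [-0.4, -0.6, 0.1]
finger_gap: 0.0005
gripper_force: 0.0
```

>>> servo_tool(
  offset=[
    [-1.2, -3.8, 0],
    [-1.2, -3.8, 0],
    [-1.2, -3.8, 0],
    [-1.2, -3.8, 0],
    [-1.2, -3.8, 0],
    [-1.2, -3.8, 0],
    [-1.2, -3.8, 0],
    [-1.2, -3.8, 0],
    [-1.2, -3.8, 0],
    [-1.2, -3.8, 0],
  ],
  delta_rot=[
    [0, 0, 0.06],
    [0, 0, 0.06],
    [0, 0, 0.06],
    [0, 0, 0.06],
    [0, 0, 0.06],
    [0, 0, 0.06],
    [0, 0, 0.06],
    [0, 0, 0.06],
    [0, 0, 0.06],
    [0, 0, 0.06],
  ],
)

```text
time_s: 20.65
tcp_pos: [0.481, -0.189, 0.0582]
eef_rot: [0.836, 0.549, 0.001, 0.001]
ft_force: [1.2, -1.1, -0.5]
finger_gap: 0.0009
gripper_force: 0.8
```

>>> servo_tool(
  offset=[
    [-1.2, -3.8, 0],
    [-1.2, -3.8, 0],
    [-1.2, -3.8, 0],
    [-0.8, -2.5, 0],
    [-0.4, -1.3, 0],
    [-0.4, -1.3, 0],
    [-0.4, -1.3, 0],
    [-0.4, -1.3, 0],
    [0, 0, 0],
    [0, 0, 0],
  ],
  delta_rot=[
    [0, 0, 0.06],
    [0, 0, 0.06],
    [0, 0, 0.06],
    [0, 0, 0.04],
    [0, 0, 0.02],
    [0, 0, 0.02],
    [0, 0, 0.02],
    [0, 0, 0.02],
    [0, 0, 0],
    [0, 0, 0],
  ],
)

```text
time_s: 21.65
tcp_pos: [0.461, -0.1838, 0.0569]
eef_rot: [0.908, 0.419, -0.0, -0.0]
ft_force: [0.9, 0.1, 0.0]
finger_gap: 0.0004
gripper_force: 0.3
```

```bash
python3 - <<'E'
from ang import *
P=np.array([.4848,-.1222])
for cam in ("side","top"):
    c=capture(cam)
    for p in pinpoint("clamp_tip",cam)[:2]: w=onz(c,p["position"],.065);print(cam,p["p"],w,np.degrees(np.arctan2(*(w-P)[::-1])))
s,X=tool();q=P-s["tcp_pos"][:2];print(s["time_s"],s["tcp_pos"],np.degrees(np.arctan2(X[1,0],X[0,0])),s["ft_force"],1e3*q@X[:2,0],1e3*q@X[:2,1])
E
```

```text
side 0.83 [ 0.4152 -0.2325] -122.24236956063028
21.85 [ 0.461  -0.1838  0.0568] 49.50244456845187 [0.6088 0.1282 0.2807] 62.32690339099558 -21.917747122690734
```

>>> servo_tool(
  offset=[
    [-0.4, -1.3, 0],
    [-0.4, -1.3, 0],
    [-0.4, -1.3, 0],
    [-0.4, -1.3, 0],
    [-0.4, -1.3, 0],
    [0, 0, 0],
    [0, 0, 0],
    [0, 0, 0],
    [0, 0, 0],
    [0, 0, 0],
  ],
  delta_rot=[
    [0, 0, 0.02],
    [0, 0, 0.02],
    [0, 0, 0.02],
    [0, 0, 0.02],
    [0, 0, 0.02],
    [0, 0, 0],
    [0, 0, 0],
    [0, 0, 0],
    [0, 0, 0],
    [0, 0, 0],
  ],
)

```text
time_s: 22.85
tcp_pos: [0.4549, -0.1809, 0.0569]
eef_rot: [0.928, 0.373, -0.0, -0.0]
ft_force: [-0.5, 0.4, 0.5]
finger_gap: 0.0002
gripper_force: 0.0
```

>>> servo_tool(
  offset=[
    [-0.3, -1.0, 0],
    [-0.3, -1.0, 0],
    [0, 0, 0],
    [0, 0, 0],
    [0, 0, 0],
    [0, 0, 0],
    [0, 0, 0],
    [0, 0, 0],
    [0, 0, 0],
    [0, 0, 0],
  ],
  delta_rot=[
    [0, 0, 0.015],
    [0, 0, 0.015],
    [0, 0, 0],
    [0, 0, 0],
    [0, 0, 0],
    [0, 0, 0],
    [0, 0, 0],
    [0, 0, 0],
    [0, 0, 0],
    [0, 0, 0],
  ],
)

```text
time_s: 23.85
tcp_pos: [0.4531, -0.1799, 0.0569]
eef_rot: [0.933, 0.359, -0.0, -0.0]
ft_force: [0.6, -0.7, -0.6]
finger_gap: -0.0
gripper_force: 0.2
```

>>> servo_tool(
  offset=[
    [-0.3, -1.0, 0],
    [-0.3, -1.0, 0],
    [0, 0, 0],
    [0, 0, 0],
    [0, 0, 0],
    [0, 0, 0],
    [0, 0, 0],
    [0, 0, 0],
    [0, 0, 0],
    [0, 0, 0],
  ],
  delta_rot=[
    [0, 0, 0.015],
    [0, 0, 0.015],
    [0, 0, 0],
    [0, 0, 0],
    [0, 0, 0],
    [0, 0, 0],
    [0, 0, 0],
    [0, 0, 0],
    [0, 0, 0],
    [0, 0, 0],
  ],
)

```text
time_s: 24.85
tcp_pos: [0.4514, -0.1788, 0.0569]
eef_rot: [0.939, 0.345, 0.0, -0.0]
ft_force: [-0.2, 0.4, 0.8]
finger_gap: 0.0004
gripper_force: 0.0
```

>>> servo_tool(
  offset=[
    [-0.3, -1.0, 0],
    [-0.3, -1.0, 0],
    [0, 0, 0],
    [0, 0, 0],
    [0, 0, 0],
    [0, 0, 0],
    [0, 0, 0],
    [0, 0, 0],
    [0, 0, 0],
    [0, 0, 0],
  ],
  delta_rot=[
    [0, 0, 0.015],
    [0, 0, 0.015],
    [0, 0, 0],
    [0, 0, 0],
    [0, 0, 0],
    [0, 0, 0],
    [0, 0, 0],
    [0, 0, 0],
    [0, 0, 0],
    [0, 0, 0],
  ],
)

```text
time_s: 25.85
tcp_pos: [0.4496, -0.1776, 0.0569]
eef_rot: [0.944, 0.331, -0.0, -0.0]
ft_force: [-0.8, 1.1, 0.5]
finger_gap: 0.0007
gripper_force: 0.1
```

>>> servo_tool(
  offset=[
    [-0.3, -1.0, 0],
    [-0.3, -1.0, 0],
    [0, 0, 0],
    [0, 0, 0],
    [0, 0, 0],
    [0, 0, 0],
    [0, 0, 0],
    [0, 0, 0],
    [0, 0, 0],
    [0, 0, 0],
  ],
  delta_rot=[
    [0, 0, 0.015],
    [0, 0, 0.015],
    [0, 0, 0],
    [0, 0, 0],
    [0, 0, 0],
    [0, 0, 0],
    [0, 0, 0],
    [0, 0, 0],
    [0, 0, 0],
    [0, 0, 0],
  ],
)

```text
time_s: 26.85
tcp_pos: [0.449, -0.1773, 0.0573]
eef_rot: [0.949, 0.316, 0.001, 0.001]
ft_force: [4.4, -8.4, -4.8]
finger_gap: 0.0004
gripper_force: 4.3
```

>>> servo_tool(
  offset=[
    [-0.3, -1.0, 0],
    [-0.3, -1.0, 0],
    [0, 0, 0],
    [0, 0, 0],
    [0, 0, 0],
    [0, 0, 0],
    [0, 0, 0],
    [0, 0, 0],
    [0, 0, 0],
    [0, 0, 0],
  ],
  delta_rot=[
    [0, 0, 0.015],
    [0, 0, 0.015],
    [0, 0, 0],
    [0, 0, 0],
    [0, 0, 0],
    [0, 0, 0],
    [0, 0, 0],
    [0, 0, 0],
    [0, 0, 0],
    [0, 0, 0],
  ],
)

```text
time_s: 27.85
tcp_pos: [0.4491, -0.1773, 0.0578]
eef_rot: [0.953, 0.302, 0.002, 0.003]
ft_force: [10.7, -17.9, -9.6]
finger_gap: 0.0004
gripper_force: 9.4
```

```bash
python3 - <<'E'
from ang import *
P=np.array([.4848,-.1222])
for cam in ("side","wrist"):
    c=capture(cam);save(c,cam+"9.png")
    for p in pinpoint("clamp_tip",cam)[:2]: w=onz(c,p["position"],.065);print(cam,p["p"],p["position"],w,np.degrees(np.arctan2(*(w-P)[::-1])))
s,X=tool();q=P-s["tcp_pos"][:2];print(s["time_s"],s["tcp_pos"],np.degrees(np.arctan2(X[1,0],X[0,0])),s["ft_force"],1e3*q@X[:2,0],1e3*q@X[:2,1])
E
```

```text
side 0.52 [171.6, 356.0] [ 0.3981 -0.2038] -136.73380491710734
side 0.23 [213.1, 256.3] [0.6215 0.1086] 59.360728277858165
28.05 [ 0.4491 -0.1773  0.0578] 35.18592601617454 [ 10.208  -17.6686  -9.8045] 60.93571495054561 -24.46594607843661
```

View pics/wrist9.png

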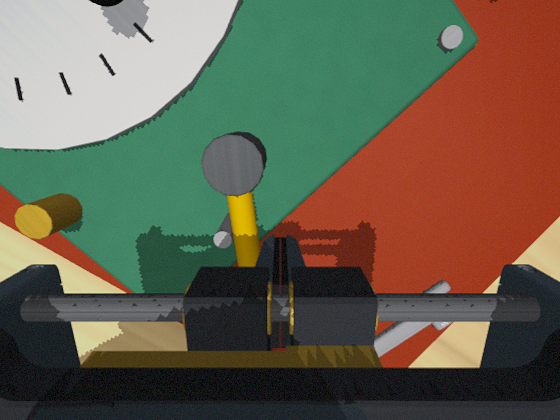

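The stop is reached: the force rose to about 20 N and the lever sits against the pin at (238,222). I'll back away, rise and check everything.

>>> servo_tool(
  offset=[
    [0, 2, 0],
    [0, 3, 0],
    [0, 5, 0],
    [0, 6, 0],
    [0, 6, 0],
    [0, 0, -20],
    [0, 0, -40],
    [0, 0, -45],
    [0, 0, -45],
    [0, 0, -45],
  ],
  delta_rot=[
    [0, 0, 0],
    [0, 0, 0],
    [0, 0, 0],
    [0, 0, 0],
    [0, 0, 0],
    [0, 0, 0],
    [0, 0, 0],
    [0, 0, 0],
    [0, 0, 0],
    [0, 0, 0],
  ],
)

```text
time_s: 29.05
tcp_pos: [0.4586, -0.1932, 0.2538]
eef_rot: [0.953, 0.302, -0.0, -0.0]
ft_force: [1.2, -0.4, -0.2]
finger_gap: 0.0002
gripper_force: 0.0
```

>>> servo_tool(
  offset=[
    [-5, 0, -40],
    [-5, 0, -15],
    [0, 0, 0],
    [0, 0, 0],
    [0, 0, 0],
    [0, 0, 0],
    [0, 0, 0],
    [0, 0, 0],
    [0, 0, 0],
    [0, 0, 0],
  ],
  delta_rot=[
    [0, 0, 0],
    [0, 0, 0],
    [0, 0, 0],
    [0, 0, 0],
    [0, 0, 0],
    [0, 0, 0],
    [0, 0, 0],
    [0, 0, 0],
    [0, 0, 0],
    [0, 0, 0],
  ],
)

```text
time_s: 30.05
tcp_pos: [0.4508, -0.1989, 0.3069]
eef_rot: [0.953, 0.302, -0.0, -0.0]
ft_force: [0.7, -0.2, 0.5]
finger_gap: 0.0008
gripper_force: 0.0
```

```bash
python3 look.py w10.png; python3 fine.py w11.png; python3 -c "
from h import *
c=capture('top');save(c,'top2.png')"
```

```text
wheel_centre 0.72 [  0. 137.] [0.5319 0.0628]
mark_point 0.67 [  2. 138.] [0.5308 0.0608]
clamp_pivot 0.73 [154. 170.] [ 0.3985 -0.0564]
clamp_pivot 0.72 [129. 246.] [ 0.4838 -0.121 ]
clamp_tip 0.59 [202. 257.] [ 0.4107 -0.1882]
30.35 [ 0.4507 -0.199   0.307 ] alpha 35.16922062592875 [ 0.0001 -0.0001 -1.    ] [-0.463  -0.0694  2.0748 -0.      1.1361  0.494 ] 0.000609868900426922 [ 0.5171 -0.1519  0.4785]
red 29873 [110.7643 316.0978] [ 0.5547 -0.1818]
red 687 [246.3086 328.2023] [ 0.4157 -0.3094]
red 8 [  1.5   361.625] [ 0.6818 -0.152 ]
green 5 [117. 312.] [ 0.5466 -0.1831]
green 5 [ 78.8 350.4] [ 0.6128 -0.1953]
green 4 [ 94.   335.75] [ 0.5875 -0.1913]
top wheel_centre 0.88 [231. 281.] [0.5297 0.0568]
top wheel_centre 0.16 [243. 202.] [0.5054 0.2549]
top mark_point 0.44 [191. 262.] [0.6322 0.1021]
top red_tip 0.74 [195. 264.] [0.6223 0.0968]
top red_tip 0.58 [279. 387.] [ 0.4051 -0.2008]
dial C [0.5316 0.0623] 344
black 304 [0.4579 0.1168] 0.09164674488615629 143.54141313734252
black 262 [ 0.5201 -0.0268] 0.08988073269427642 -97.36028196027357
30.6 [ 0.4507 -0.199   0.3069] 35.164373753343575
```

View pics/w10.png

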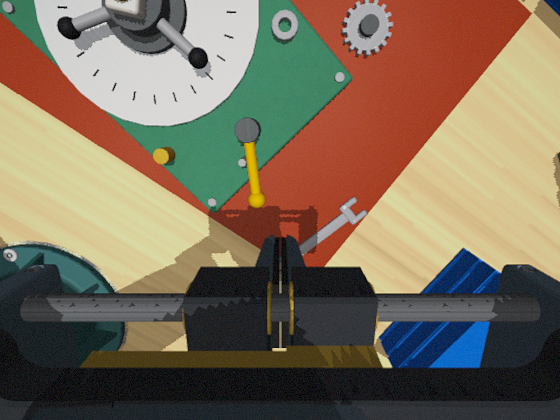

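View pics/top2.png

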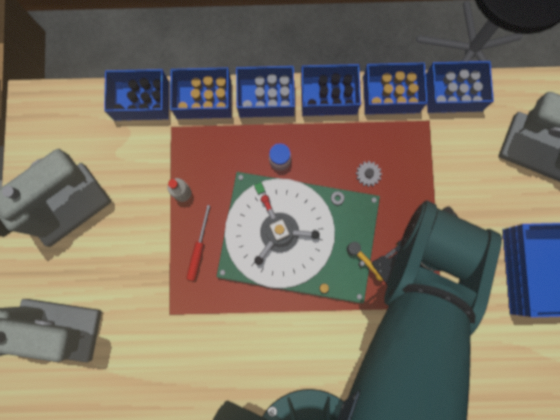

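The red arm at (201,265) points at the marker at (187,260). The lever rests against its pin, with the pivot at (129,246) and the ball at (201,257) in the wrist view. The loose parts are in place and the robot is clear, so I'm handing in.

```bash
python3 -c "
from rig import r
print(r.finish_job())"
```

```text
the job is handed in; nothing more can be done
None
```

I turned the wheel until its red arm pointed at the green marker (within about 0.2° by the camera), then pushed the yellow clamp lever clockwise onto its stop, with no loose parts visibly moved, and handed the job in at about 31 s; no verdict was returned.

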